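Refit the collar on the winder spindle

TASK

Take the old plain collar off the winder's spindle, put it in the open parts drawer and slide the drawer fully shut. Then turn the bare spindle by the fingers until they feel its set-screw flat and the flat faces the notched key rest, and slip on the collar with the set screw, screw on the flat and pointing at the key rest, right down on the spindle's shoulder. Finish while still gripping that collar and pressing it lightly down, ready for its screw to be tightened; leave everything else on the bench where it is.

Things in the scene. Friction and masses are not known exactly. Their poses are not given: they have to be found in the camera images.
- drive: Drive unit of a watch test winder, fixed to the bench: beige box 160 (x) by 130 (y) by 60 mm high, spindle upright in its middle. Origin under its centre on the bench, on the spindle axis. The key rest, a dark steel post with a U notch open at the top, stands on the lid at its -x side: 62 to 74 mm from the axis, 28 mm wide, top 86 mm above the bench. Its yaw varies.
- shoulder (a point): On the spindle axis, on the top face of the round shoulder (36 mm diameter, 68 mm above the bench) where a collar rests; turns with the spindle. Above it stands the steel shaft, 50 mm long (tip 118 mm above the bench, chamfered), 20 mm diameter with one flat over its whole length, 6 mm from the axis, 16 mm wide; the flat's outward normal is this point's -x.
- spindle (a joint): Turn of the spindle in rad, counter-clockwise from above; 0 when the flat faces the key rest, limits -3.1 and 3.1. Starts between 0.7 and 2.2; stays where it is left (0.06 N m of friction). Felt between parallel fingers the shaft is 20 mm thick where round and 16 mm from the flat to the round back (the middle of that is 2 mm from the axis).
- old_collar: Old collar: a plain steel ring with no screw, 46 mm diameter, 24 mm high, 23 mm bore, about 0.15 kg. It starts loose on the spindle, resting on the shoulder. Origin at the centre of its underside, z along the bore.
- collar: The collar to fit, lying on the bench, bore upright: steel ring 44 mm diameter, 24 mm high, about 0.17 kg, bore 22.4 mm, with two spanner flats 46 mm apart facing its +y and -y (26 mm wide: grip there). A dark set screw stands out on its -x side. Origin at the centre of its underside, z along the bore. It lies in any of three places, swapped with the pulley and the loupe.
- collar_screw (a point): Outer end of the collar's set screw (10 mm head), 30.5 mm from the collar's axis on its -x side, 12 mm above its underside. Inside the bore the screw's tip, 6 mm wide and high, reaches to 7.2 mm from the axis, so the collar goes down over the shaft only with its screw over the flat.
- cab_drawer0 (a joint): Drawer opening in m: 0 fully shut, starts at 0.125 to 0.145 (limit 0.15). It slides along the cabinet's own x axis, outwards to -x, and stays where it is left (about 1 N friction).
- cab_drawer0_handle (a point): Middle of the drawer's bar handle (a bar along y, 100 mm long, 35 mm in front of the drawer front, 47 mm above the bench); its x axis points into the cabinet, the shutting direction.
- drawer_spot (a point): Point on the drawer's inner floor, 22 mm above the bench, midway across, 52 mm behind the drawer front's inner side; moves with the drawer, axes as the handle's. The inside is 175 (x) by 158 (y) mm, walls 41 mm high above the floor. The grey cabinet is 200 mm wide, 85 mm high. With the drawer open 0.13, the cabinet covers it from 57 mm to +x of this point on. The handle is 109 mm to -x.
- pulley: Bystander: steel grooved pulley, 44 mm diameter, 24 mm high, on the bench.
- loupe: Bystander: black eye loupe, tapered, 42 mm diameter at the foot, 28 mm high.
- watch: Bystander: watch on a grey cushion, 75 by 55 mm, 32 mm high.
- oil_pot: Bystander: small glass oil pot, 34 mm diameter, 30 mm high, between the drive unit and the drawer cabinet.
- screwdriver: Bystander: dark screwdriver, 130 mm long, 26 mm thick handle.
- tray: Bystander: aluminium tray of brass wheels, 100 by 70 mm, 18 mm high.

How it is judged:
By the outcome, as a careful person would: the job done as asked, in the order asked, and still so for the second after the job is handed in, while the arm keeps its last pose, push and grip.
It also fails if it takes over 72 s, if anything falls off the work surface, if the arm or the gripper's body presses on something with over 40 N, if the wrist force passes 120 N, or if a joint passes its speed limit or range.

ROBOT

A 6-joint arm with a two-finger parallel gripper is mounted at the origin on the work surface. World frame = base frame: x ahead of the robot, y to its left, z up, the work surface at z = 0. Lengths are in mm, angles in rad, forces in N, time in s.
With the tool pointing down it reaches from about 350 to 975 mm from the base axis. Payload 7.1 kg.
Tool frame: the origin (TCP) lies midway between the tips of the shut fingers; the grasp point (between the pads) lies 19 mm behind it (ctrl.hold_point_z is the distance from the TCP to the grasp point, in mm); x points along the fingers, y is the direction in which the jaws open and shut, and the axes are right-handed (so a half turn about x gives the same grasp; the last joint's range is limited). The gripper opens to 88 mm and grips with 3 to 60 N. Pads are 20 mm wide; open, the fingers measure 115 mm over their backs; the gripper's body (75 mm by 178 mm) begins 61 mm behind the grasp point.
Start: joints at [1.188, 0.423, 1.63, -0, 1.089, -0.019], TCP at [222.36, 584.09, 222.675] pointing down, gripper open.
Joint ranges: [-3, 3], [-0.9, 2.11], [0.09, 2.58], [-1.31, 4.45], [0.11, 2.69], [-2.54, 2.54]. Speed limits (rad/s): [2.39, 2.39, 3.01, 3.14, 3.14, 3.14].

INTERFACE

Orientations are given as a rotation vector (axis times angle).
In Python, from workcell import ctrl, get_image, calibration gives the robot as it stands.
- The arm moves only by the tool move_arm, never from a script. Its argument "rows" is a list of rows, each a list of 5 numbers: the shift along the world's x, y, z in mm, then the turn about the world's z in rad, then the closure, from -1 (fully open) to 1 (shut). In form: [[tx, ty, tz, roll, jaw], ...]. A call has 1 to 12 rows; each row is the pose to reach, as a shift and turn from the pose measured when the call began; what a row does not reach only later rows make up. A row lasts 1/8 s, in which the tool goes at most 62.5 mm and 10.7 degrees, less where a joint would pass 70% of its speed; a pose out of reach is approached as far as the arm can. A call with a gripper value outside its range is refused whole. The fingers move at their own pace and stop on an object; the grip force is fixed at half the most. Time passes only in rows, so rows that repeat a pose let the fingers close. It gives the time, the measured TCP pose, the force and the opening at its end, in the units of the state.
- ctrl.get_obs(): the state, without advancing time (a new reading comes with each control period).
- get_image(name): name is "side" or "top"; returns the picture (420x560x3 uint8, blue, green, red); there is no depth.
- calibration(name): a dict with "fx", "fy", "cx", "cy" (pixels), "view" (4x4, takes a point from world to camera coordinates). Camera axes: x right, y up, looking along -z (the intrinsics and any distortion apply to the point x, -y, -z); pixel columns grow to the right and rows downward; lengths in mm; the calibration is good to about 2 mm. A picture is of the moment at which its call begins. calibration takes no time and is no camera call.
- ctrl.close_job(): hands the job in, once; it reports no verdict.
The state is a dict: "t": time; "qpos": joint angles; "qvel": joint speeds; "joint_torque": joint torques, N m; "ee_pos": TCP position; "orientation": TCP orientation; "ft_force": force on the tool from outside, world axes, zero at the start; "moment": the same for the moment, N m; "width": finger opening in mm.
Only numpy, scipy, OpenCV 4.12 (cv2) and the standard library are available. Lean on these libraries where they do the work, as an engineer would, in place of code of your own. Each camera call takes 0.05 s, during which the arm holds its last target.

## Working session

There is one attempt and no reset: what is moved stays moved. The work goes in short steps, Python scripts to look and compute and a tool call to move; the robot and the scene stay as the last step left them, time stands still between calls to the robot, and variables do not carry over. Pictures are saved under pics/ and viewed, and the job is handed in when it is done.

Besides the shell and the picture viewer there is one more tool, called after "Call:" by a JSON object that holds its "fn" and its "kwargs". move_arm: Moves the arm, as the interface text tells. Its arguments: {"type":"object","properties":{"rows":{"type":"array"}},"required":["rows"]}

```bash
mkdir -p pics; ls; python3 - <<'E'
from workcell import ctrl,get_image,calibration
import cv2
for n in("top","side"):
    cv2.imwrite(f"pics/{n}0.png",get_image(n))
    c=calibration(n);print(n,c)
print(ctrl.get_obs(),ctrl.hold_point_z)
E
```

```text
pics
top {'fx': 515.9837356761675, 'fy': 515.9837356761675, 'cx': 275.2012939186141, 'cy': 210.78796484798096, 'view': array([[ 2.43756957e-02, -9.99702860e-01, -1.32500540e-04,
         7.29894867e+01],
       [ 9.88129938e-01,  2.40734045e-02,  1.51722432e-01,
        -5.84243588e+02],
       [-1.51674160e-01, -3.82926758e-03,  9.88423131e-01,
        -1.09323951e+03],
       [ 0.00000000e+00,  0.00000000e+00,  0.00000000e+00,
         1.00000000e+00]])}
side {'fx': 405.2013695352744, 'fy': 405.2013695352744, 'cx': 284.64539467613565, 'cy': 204.99053266790744, 'view': array([[ 9.52384780e-01, -3.04812018e-01, -7.27077959e-03,
        -5.27221969e+02],
       [ 2.34078094e-01,  7.15680417e-01,  6.58034183e-01,
        -2.50630425e+02],
       [-1.95373173e-01, -6.28403671e-01,  7.52952953e-01,
        -8.06379819e+02],
       [ 0.00000000e+00,  0.00000000e+00,  0.00000000e+00,
         1.00000000e+00]])}
{'t': 0.1, 'qpos': array([ 1.18800376e+00,  4.23736083e-01,  1.63060406e+00, -3.06392249e-06,
        1.08857305e+00, -1.89915882e-02]), 'qvel': array([ 0.00031136, -0.00059521, -0.00176265, -0.00043518, -0.00096154,
        0.00065962]), 'joint_torque': array([-6.16051002e-04, -5.45610738e+01, -2.74321836e+01,  6.45708083e-02,
        1.88804709e-02, -3.20516460e-05]), 'ee_pos': array([222.18193416, 583.65059598, 222.00085272]), 'orientation': array([ 0.28443123,  1.55214463, -0.28647396]), 'ft_force': array([ 0.0963276 , -0.24728667,  0.41310725]), 'moment': array([-0.03649426, -0.02513455,  0.01449579]), 'width': 88.0945482233332} 18.700000000000003
```

```bash
cat > h.py <<'E'
import numpy as np,cv2
from workcell import ctrl,get_image,calibration
def K(c):return np.array([[c["fx"],0,c["cx"]],[0,c["fy"],c["cy"]],[0,0,1.]])
def D(c):
    for k in c:
        if 'dist' in k: return np.array(c[k],float)
    return np.zeros(5)
def ray(n,u,v):
    c=calibration(n);V=np.array(c["view"]).reshape(4,4)
    p=cv2.undistortPoints(np.array([[[u,v]]],float),K(c),D(c))[0,0]
    d=V[:3,:3].T@np.array([p[0],-p[1],-1.]);o=-V[:3,:3].T@V[:3,3];return o,d/np.linalg.norm(d)
def onz(n,u,v,z):
    o,d=ray(n,u,v);return (o+d*(z-o[2])/d[2])
def proj(n,P):
    c=calibration(n);V=np.array(c["view"]).reshape(4,4)
    q=V[:3,:3]@np.array(P,float)+V[:3,3]
    q=np.array([q[0],-q[1],-q[2]])
    return cv2.projectPoints(q.reshape(1,1,3),np.zeros(3),np.zeros(3),K(c),D(c))[0][0,0]
def two(u1,v1,u2,v2):
    o1,d1=ray("top",u1,v1);o2,d2=ray("side",u2,v2)
    A=np.stack([d1,-d2],1);s=np.linalg.lstsq(A,o2-o1,rcond=None)[0]
    a=o1+s[0]*d1;b=o2+s[1]*d2;return (a+b)/2,np.linalg.norm(a-b)
E
```

```text
(no output)
```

View pics/top0.png

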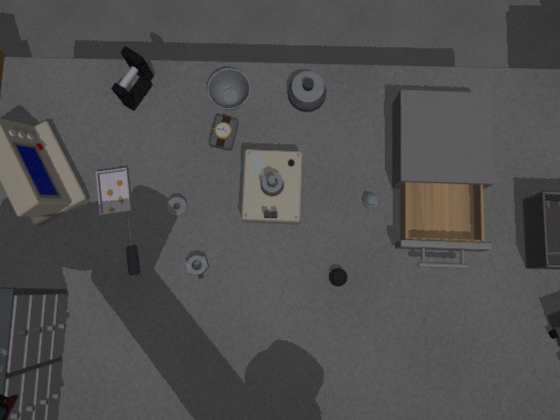

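View pics/side0.png

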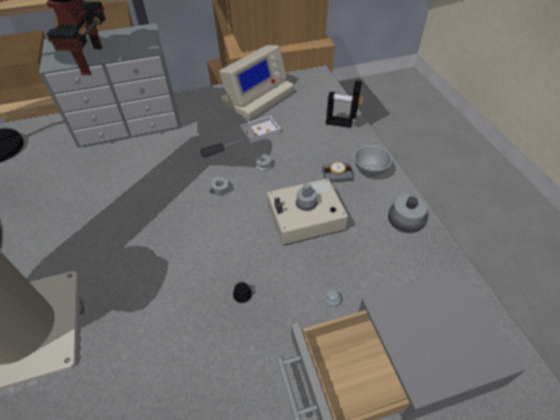

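```bash
python3 - <<'E'
import cv2,numpy as np
from h import *
t=cv2.imread("pics/top0.png");s=cv2.imread("pics/side0.png")
def e(i):return np.clip(i.astype(float)*1.6,0,255).astype(np.uint8)
a=cv2.resize(e(t[145:285,160:310]),None,fx=4,fy=4,interpolation=3);cv2.imwrite("pics/a.png",a)
a=cv2.resize(e(s[140:245,195:355]),None,fx=5,fy=5,interpolation=3);cv2.imwrite("pics/b.png",a)
a=cv2.resize(e(t[80:280,360:500]),None,fx=3,fy=3,interpolation=3);cv2.imwrite("pics/c.png",a)
E
```

```text
(no output)
```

View pics/a.png

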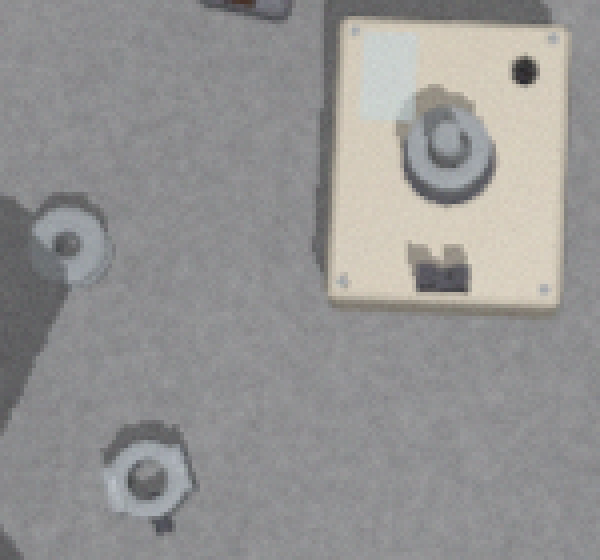

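View pics/b.png

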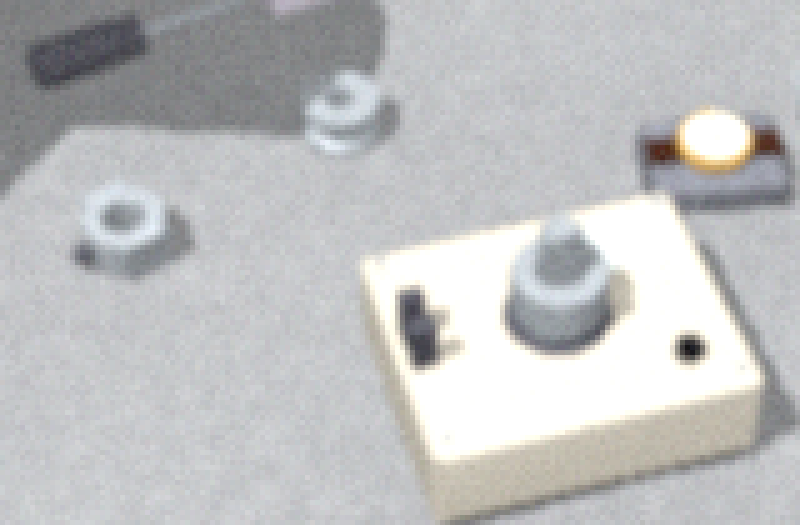

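View pics/c.png

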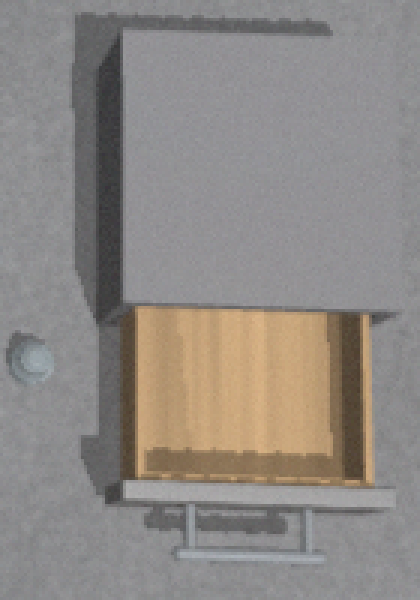

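```bash
cat > meas.py <<'E'
from h import *
from scipy.spatial.transform import Rotation as R
t=cv2.imread("pics/top0.png")
hsv=cv2.cvtColor(t,cv2.COLOR_BGR2HSV)
T=lambda m,i,j:m
# drive lid corners by hand from zoom x4 (outer lid top edge)
def z4(a,b):return 160+(a+.5)/4-.5,145+(b+.5)/4-.5
cs=np.array([onz("top",*z4(*p),60)[:2] for p in [(343,17),(570,25),(558,305),(330,298)]])
print("lid",cs, cs.mean(0)); e=cs-np.roll(cs,-1,0);print(np.linalg.norm(e,axis=1))
# mask approach
m=cv2.inRange(t[145:225,235:310].astype(np.int16)[...,2]-t[145:225,235:310].astype(np.int16)[...,0],10,255)
m=m.astype(np.uint8)
c=max(cv2.findContours(m,0,1)[0],key=cv2.contourArea)[:,0]+[235,145]
P=np.array([onz("top",u,v,60)[:2] for u,v in c]).astype(np.float32)
r=cv2.minAreaRect(P);print("rect",r)
o=ctrl.get_obs();M=R.from_rotvec(o["orientation"]).as_matrix();print(M.round(3))
for nm,z,p in [("old top",92,(450,140)),("shaft tip",118,(449,135)),("collar top",24,(148,479)),("screw",14,(163,526)),("keyrest top",86,(442,278))]:
    print(nm,onz("top",*z4(*p),z).round(1))
s5=lambda a,b:(195+(a+.5)/5-.5,140+(b+.5)/5-.5)
print("side: collar",onz("side",*s5(124,215),24),"screw",onz("side",*s5(84,255),12),"old",onz("side",*s5(561,270),92))
z3=lambda a,b:(360+(a+.5)/3-.5,80+(b+.5)/3-.5)
for nm,z,p in [("h1",47,(178,555)),("h2",47,(325,560)),("frontL",75,(122,483)),("frontR",75,(397,490)),("cabFL",85,(122,305)),("cabFR",85,(400,312)),("cabBL",85,(122,30)),("cabBR",85,(385,38)),("pot",30,(35,357))]:
    print(nm,onz("top",*z3(*p),z).round(1))
E
python3 meas.py
```

```text
lid [[717.06612664 156.59484912]
 [715.56233456  30.81368683]
 [559.06721124  34.74315893]
 [559.88422652 158.43738648]] [637.89497474  95.14727034]
[125.79015136 156.54444856 123.69692576 157.19269915]
rect ((635.1455078125, 95.76777648925781), (127.38325500488281, 162.59251403808594), 89.02562713623047)
[[-0.     0.356  0.935]
 [-0.001  0.935 -0.356]
 [-1.    -0.001 -0.   ]]
old top [642.1  95.2  92. ]
shaft tip [639.1  95.5 118. ]
collar top [461.4 258.   24. ]
screw [436.1 250.   14. ]
keyrest top [568.5  97.6  86. ]
side: collar [460.41040391 257.86733639  24.        ] screw [435.98245971 248.09873985  12.        ] old [637.00997743  93.40826302  92.        ]
h1 [ 471.5 -227.    47. ]
h2 [ 470.5 -333.    47. ]
frontL [ 519.8 -180.5   75. ]
frontR [ 519.6 -375.2   75. ]
cabFL [ 646.5 -179.7   85. ]
cabFR [ 646.2 -378.1   85. ]
cabBL [ 853.  -182.2   85. ]
cabBR [ 851.5 -375.3   85. ]
pot [ 617.3 -127.5   30. ]
```

Call:
{"fn": "move_arm", "kwargs": {"rows": [[416,-488.5,-40,0.343,-1],[416,-488.5,-40,0.343,-1],[416,-488.5,-40,0.343,-1],[416,-488.5,-40,0.343,-1],[416,-488.5,-40,0.343,-1],[416,-488.5,-40,0.343,-1],[416,-488.5,-40,0.343,-1],[416,-488.5,-40,0.343,-1],[416,-488.5,-40,0.343,-1],[416,-488.5,-40,0.343,-1],[416,-488.5,-40,0.343,-1],[416,-488.5,-40,0.343,-1]]}}

```text
t: 1.6
ee_pos: [638.0, 94.5, 181.3]
orientation: [0.017, 1.572, -0.019]
ft_force: [-0.2, 0.8, 0.1]
width: 87.5
```

Call:
{"fn": "move_arm", "kwargs": {"rows": [[0.5,0.5,-50,0,-1],[0.5,0.5,-80,0,-1],[0.5,0.5,-100,0,-1],[0.5,0.5,-108,0,-1],[0.5,0.5,-108,0,0],[0.5,0.5,-108,0,1],[0.5,0.5,-108,0,1],[0.5,0.5,-108,0,1]]}}

```text
t: 2.6
ee_pos: [638.9, 94.9, 73.9]
orientation: [0.017, 1.571, -0.019]
ft_force: [-0.1, 0.2, 0.2]
width: 50.9
```

Call:
{"fn": "move_arm", "kwargs": {"rows": [[0,0,0,0,1],[0,0,0,0,1],[0,0,0,0,1]]}}

```text
t: 2.98
ee_pos: [638.9, 94.9, 74.0]
orientation: [0.017, 1.571, -0.019]
ft_force: [-0.9, -1.4, -0.6]
width: 45.1
```

Call:
{"fn": "move_arm", "kwargs": {"rows": [[0,0,15,0,1],[0,0,40,0,1],[0,0,75,0,1],[0,0,110,0,1],[0,0,110,0,1]]}}

```text
t: 3.6
ee_pos: [640.9, 95.1, 187.8]
orientation: [0.018, 1.565, -0.018]
ft_force: [0.1, -0.2, -1.9]
width: 44.8
```

```bash
cat > snap.py <<'E'
import sys;from h import *
# snap name tag u0 v0 u1 v1 f
n,tag=sys.argv[1:3];u0,v0,u1,v1,f=map(int,sys.argv[3:8])
i=get_image(n);cv2.imwrite(f"pics/{tag}_raw.png",i)
a=np.clip(i[v0:v1,u0:u1].astype(float)*1.6,0,255).astype(np.uint8)
cv2.imwrite(f"pics/{tag}.png",cv2.resize(a,None,fx=f,fy=f,interpolation=3))
E
python3 snap.py side s1 215 140 375 245 5
```

```text
(no output)
```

View pics/s1.png

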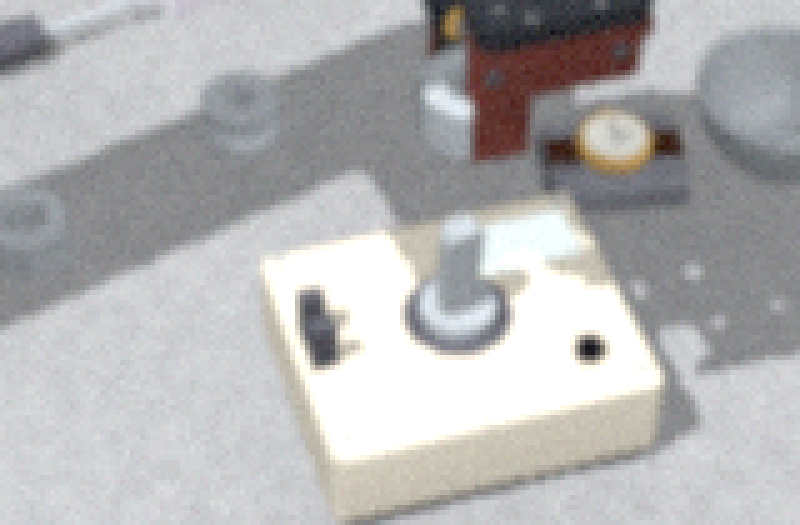

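Call:
{"fn": "move_arm", "kwargs": {"rows": [[-59,-374,0,0,1],[-59,-374,0,0,1],[-59,-374,0,0,1],[-59,-374,0,0,1],[-59,-374,0,0,1],[-59,-374,0,0,1],[-59,-374,0,0,1],[-59,-374,-50,0,1],[-59,-374,-90,0,1],[-59,-374,-90,0,1]]}}

```text
t: 4.9
ee_pos: [577.6, -276.5, 91.4]
orientation: [0.02, 1.576, -0.015]
ft_force: [0.0, 0.7, -0.9]
width: 45.3
```

```bash
python3 snap.py side s2 260 250 420 370 5;python3 snap.py top t2 360 80 500 280 3
```

```text
(no output)
```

View pics/s2.png

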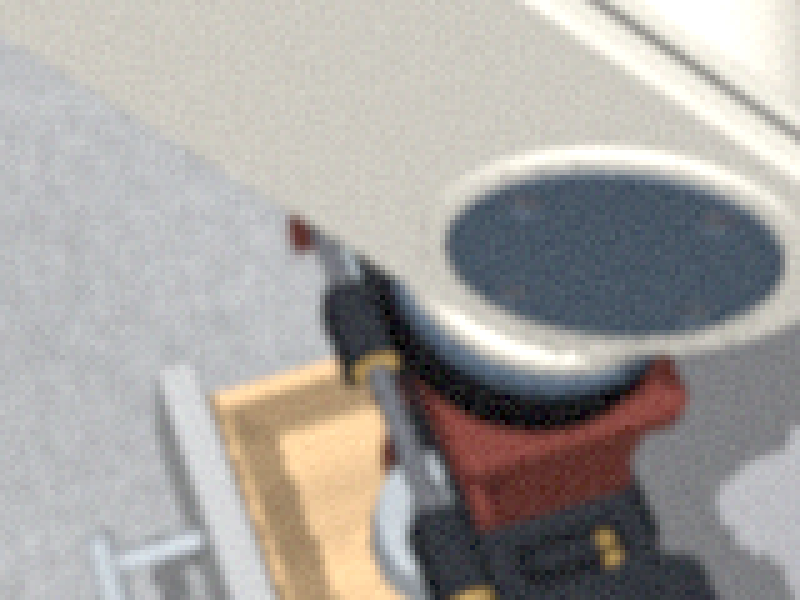

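View pics/t2.png

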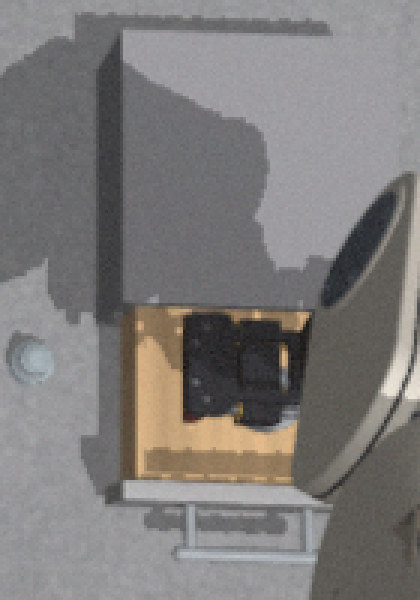

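Call:
{"fn": "move_arm", "kwargs": {"rows": [[3,-2,-25,0,1],[3,-2,-48,0,1],[3,-2,-58,0,1],[3,-2,-62,0,1],[3,-2,-62,0,1]]}}

```text
t: 5.62
ee_pos: [584.3, -280.4, 34.5]
orientation: [0.017, 1.568, -0.018]
ft_force: [0.1, -0.3, -0.7]
width: 44.7
```

Call:
{"fn": "move_arm", "kwargs": {"rows": [[-2,0,-4,0,1],[-2,0,-5.5,0,1],[-2,0,-5.5,0,1]]}}

```text
t: 6.0
ee_pos: [582.3, -280.4, 29.1]
orientation: [0.017, 1.568, -0.018]
ft_force: [0.1, -0.2, -2.0]
width: 45.0
```

Call:
{"fn": "move_arm", "kwargs": {"rows": [[0,0,-1,0,1],[0,0,-1.5,0,1],[0,0,-1.5,0,1]]}}

```text
t: 6.38
ee_pos: [582.5, -280.5, 28.0]
orientation: [0.017, 1.567, -0.018]
ft_force: [-1.2, 0.4, 3.2]
width: 45.3
```

Call:
{"fn": "move_arm", "kwargs": {"rows": [[0,0,0,0,-0.4],[0,0,0,0,-0.4],[0,0,0,0,-0.4],[0,0,20,0,-0.4],[0,0,60,0,-0.4],[0,0,100,0,-0.4],[-60,0,100,0,1],[-120,0,100,0,1],[-155,0,100,0,1],[-155,0,100,0,1]]}}

```text
t: 7.62
ee_pos: [425.6, -280.4, 129.2]
orientation: [0.018, 1.567, -0.02]
ft_force: [0.1, -0.1, 1.0]
width: 25.2
```

```bash
python3 snap.py side s3 260 250 420 420 4;python3 snap.py top t3 360 80 500 280 3
```

```text
(no output)
```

View pics/t3.png

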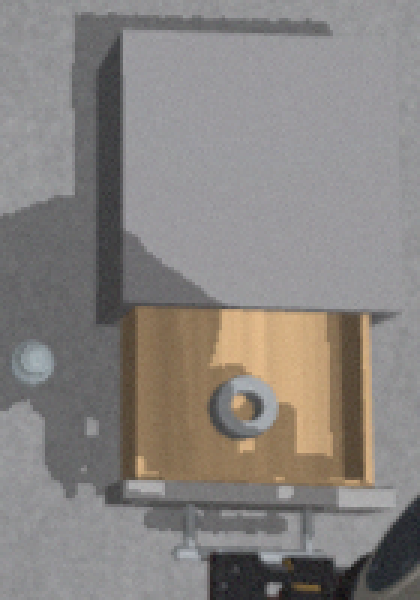

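View pics/s3.png

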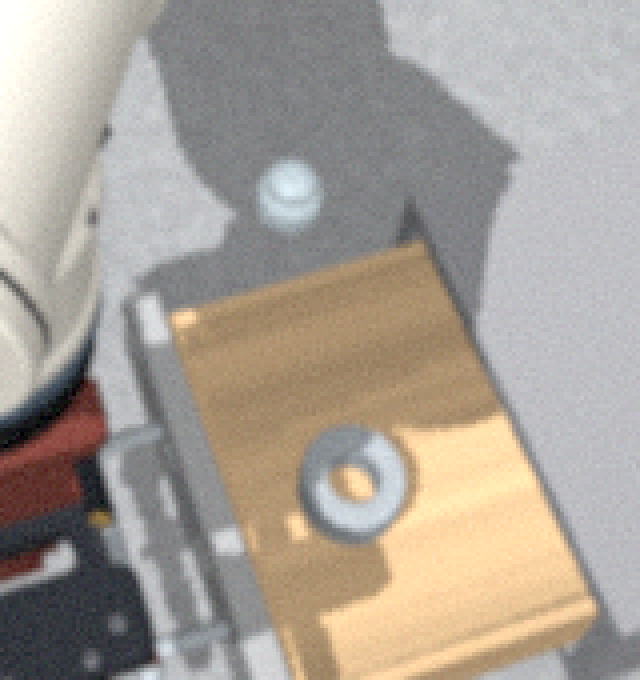

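Call:
{"fn": "move_arm", "kwargs": {"rows": [[0,0,-50,0,1],[0,0,-93,0,1],[0,0,-93,0,1],[15,0,-93,0,1],[25,0,-93,0,1],[35,0,-93,0,1],[45,0,-93,0,1],[55,0,-93,0,1],[65,0,-93,0,1],[75,0,-93,0,1],[85,0,-93,0,1],[95,0,-93,0,1]]}}

```text
t: 9.22
ee_pos: [524.2, -281.3, 36.2]
orientation: [0.016, 1.565, -0.02]
ft_force: [-1.1, -0.6, 0.0]
width: 0.4
```

Call:
{"fn": "move_arm", "kwargs": {"rows": [[8,0,0,0,1],[16,0,0,0,1],[24,0,0,0,1],[32,0,0,0,1],[40,0,0,0,1],[46,0,0,0,1],[50,0,0,0,1],[54,0,0,0,1],[57,0,0,0,1],[60,0,0,0,1]]}}

```text
t: 10.48
ee_pos: [579.7, -281.2, 36.0]
orientation: [0.017, 1.575, -0.018]
ft_force: [-24.0, -4.7, 17.6]
width: 0.2
```

```bash
python3 snap.py top t4 360 80 500 280 3
```

```text
(no output)
```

View pics/t4.png

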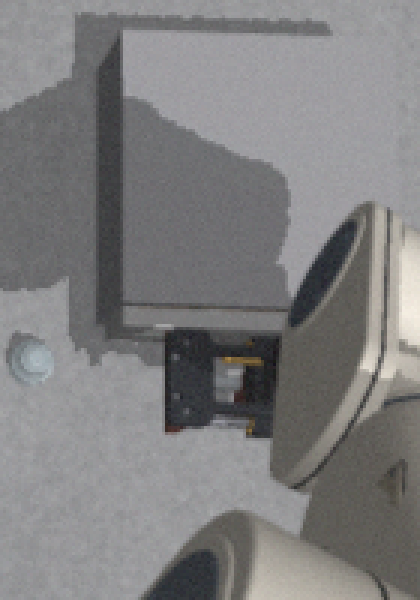

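```bash
python3 snap.py side s4 260 250 460 420 4; python3 -c "
from workcell import ctrl;o=ctrl.get_obs();print(o['t'],o['ee_pos'],o['ft_force'],o['moment'])
from h import *
z3=lambda a,b:(360+(a+.5)/3-.5,80+(b+.5)/3-.5)
for z in (60,75,85):print(onz('top',*z3(200,305),z),onz('top',*z3(200,325),z))"
```

```text
10.575 [ 579.56411876 -281.20392812   36.02158057] [-17.42204232  -3.88336365  12.68606852] [-0.56146201  2.90266939 -0.01055542]
[ 653.36519525 -242.7582641    60.        ] [ 638.45405862 -242.45954531   60.        ]
[ 650.07033252 -238.35517186   75.        ] [ 635.36083657 -238.06049259   75.        ]
[ 647.87375737 -235.41977704   85.        ] [ 633.29868853 -235.12779078   85.        ]
```

View pics/s4.png

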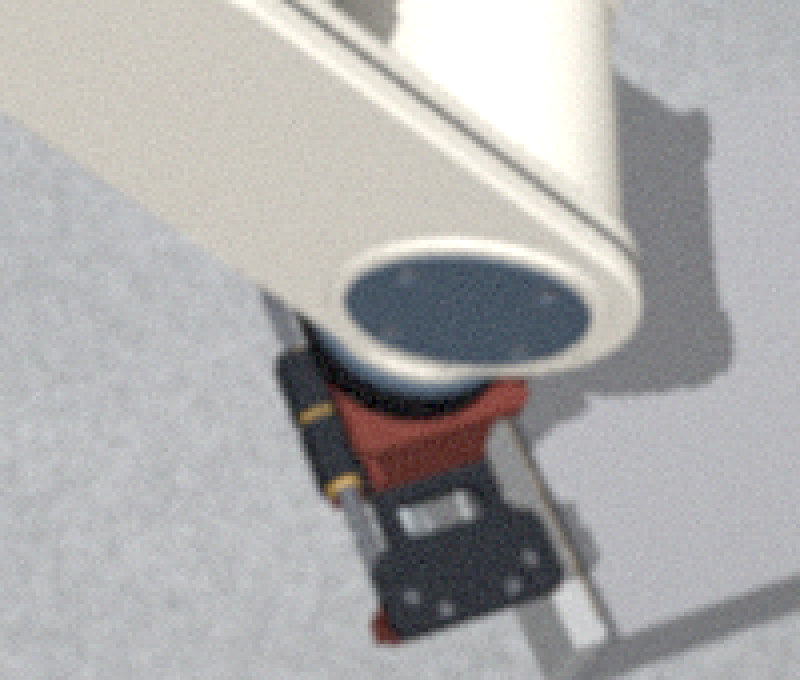

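Call:
{"fn": "move_arm", "kwargs": {"rows": [[2,0,0,0,1],[4,0,0,0,1],[4,0,0,0,1],[4,0,0,0,1]]}}

```text
t: 11.08
ee_pos: [579.5, -281.1, 36.0]
orientation: [0.018, 1.582, -0.017]
ft_force: [-16.0, -3.7, 10.7]
width: 0.6
```

Call:
{"fn": "move_arm", "kwargs": {"rows": [[-20,0,0,0,1],[-60,0,0,0,1],[-80,0,40,0,1],[-80,60,100,0,1],[-80,120,125,0,1],[-80,180,125,0,0],[-40,240,125,0,0],[0,300,125,0,0],[0,300,125,0,0]]}}

```text
t: 12.2
ee_pos: [581.1, 21.8, 161.6]
orientation: [0.017, 1.58, -0.015]
ft_force: [-0.5, -1.1, 0.6]
width: 36.6
```

```bash
python3 snap.py top t5 360 80 500 280 3;python3 snap.py side s5 260 250 460 420 4
```

```text
(no output)
```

View pics/t5.png

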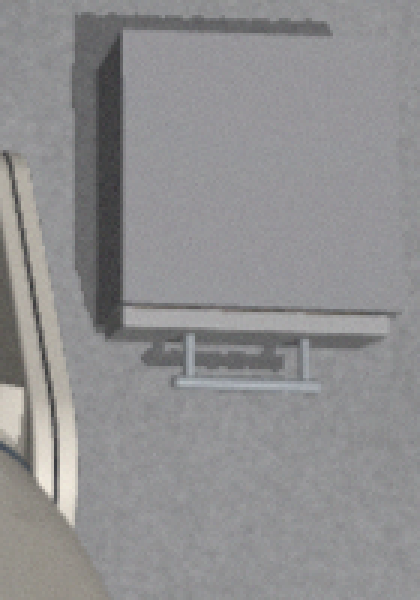

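View pics/s5.png

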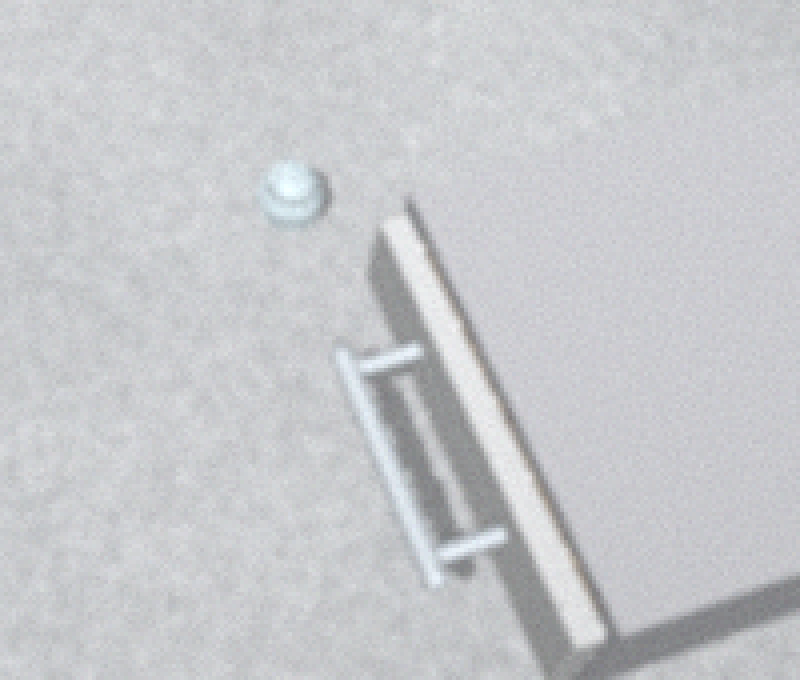

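```bash
python3 - <<'E'
from h import *
a=cv2.imread("pics/top0.png");b=cv2.imread("pics/t5_raw.png")
for i,n,r in((a,'before',(255,275)),(b,'after',(195,215))):
    g=cv2.cvtColor(i,6).astype(float)
    for u in (430,440,450):
        col=g[r[0]:r[1],u-2:u+3].mean(1);w=np.clip(col-np.median(col)-8,0,None)
        print(n,u,col.round().astype(int)); 
        v=r[0]+(w*np.arange(len(w))).sum()/w.sum();print(v,onz('top',u,v,47)[:2].round(1))
o,d=ray('top',400,200);print(o)
# seam predictions: cabinet face x=646 z=85 down to 75
print(proj('top',(646,-260,85)),proj('top',(646,-260,75)))
E
```

```text
before 430 [ 63  63  85  92  92  93  91  76  86 100 105  93  83  88  90  89  89  91
  91  88]
264.77 [ 471.9 -250.8]
before 440 [ 63  62  77  88  90  89  88  75  82  96 109  99  83  86  89  89  89  89
  89  86]
265.17105263157896 [ 471.5 -272.4]
before 450 [ 62  63  65  83  89  89  89  80  77  93 104 102  91  88  88  88  88  88
  89  89]
265.4485294117647 [ 471.4 -294.1]
after 430 [ 85  90  75  64  64  64  63  69  86  91  81  95 108 105  92  88  90  90
  92  93]
207.43085106382978 [ 597.7 -253.5]
after 440 [ 84  91  78  66  64  62  64  69  86  91  79  89 101 112  99  81  88  92
  91  91]
207.90510948905109 [ 597.2 -275.5]
after 450 [ 65  71  73  69  65  62  62  64  75  86  81  83  99 113 102  86  88  91
  91  90]
208.36134453781514 [ 596.7 -297.5]
[ 409.71322651   82.84622419 1169.23575057]
[437.82558429 182.46289472] [436.38598073 183.41517556]
```

```bash
python3 - <<'E'
import cv2,numpy as np
for n,(u0,v0,u1,v1) in (("t5",(395,170,500,215)),("s5",(345,295,425,415))):
    i=cv2.imread(f"pics/{n}_raw.png")[v0:v1,u0:u1]
    a=np.clip(i.astype(float)*1.8,0,255).astype(np.uint8)
    f=7 if n=="t5" else 5
    cv2.imwrite(f"pics/z{n}.png",cv2.resize(a,None,fx=f,fy=f,interpolation=0))
E
```

```text
(no output)
```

View pics/zt5.png

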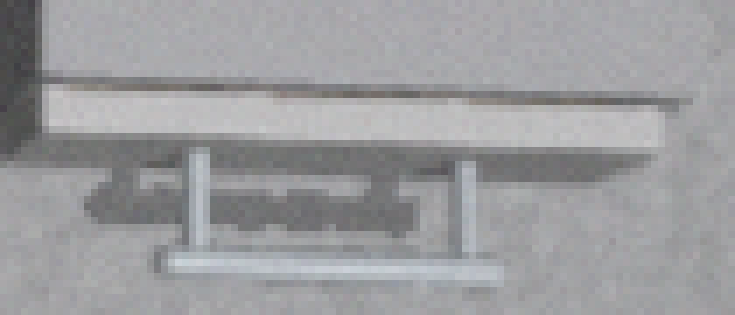

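View pics/zs5.png

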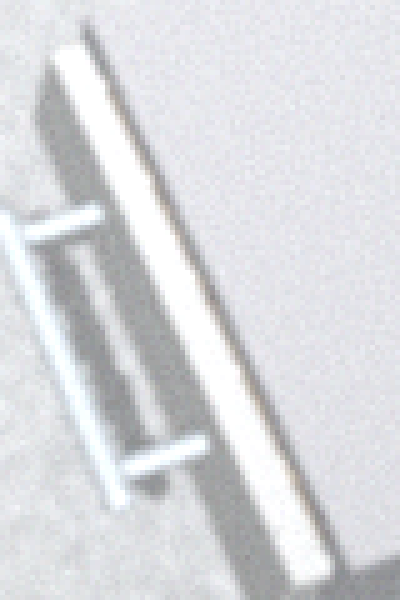

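```bash
python3 - <<'E'
import cv2,numpy as np
A=[]
for n,(u,v) in (("top0",(272,180)),("s1_raw",(307,191)),("side0",(307,190))):
    i=cv2.imread(f"pics/{n}.png")[v-18:v+18,u-13:u+13]
    A.append(cv2.resize(np.clip(i.astype(float)*1.5,0,255).astype(np.uint8),None,fx=10,fy=10,interpolation=3))
i=cv2.imread("pics/t5_raw.png")[162:198,259:285]
A.append(cv2.resize(np.clip(i.astype(float)*1.5,0,255).astype(np.uint8),None,fx=10,fy=10,interpolation=3))
cv2.imwrite("pics/sp.png",np.hstack(A)[:, :800] if 0 else cv2.resize(np.hstack(A),(790,274)))
cv2.imwrite("pics/sp.png",np.hstack(A[:3]))
cv2.imwrite("pics/sp2.png",A[3])
E
```

```text
(no output)
```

View pics/sp.png

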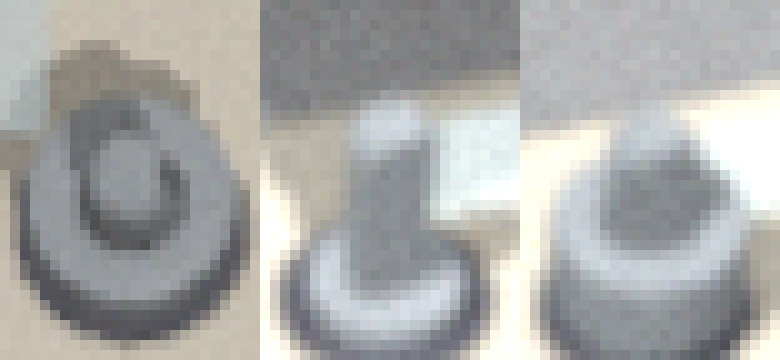

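View pics/sp2.png

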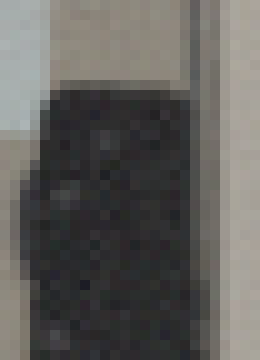

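```bash
python3 - <<'E'
from h import *
i=get_image("side");cv2.imwrite("pics/s6_raw.png",i)
a=i[150:230,260:360];cv2.imwrite("pics/s6.png",cv2.resize(np.clip(a*1.4,0,255).astype(np.uint8),None,fx=7,fy=7,interpolation=3))
# predicted pixel scale
b=np.array([637,95,118.])
for d in ([0,0,0],[10,0,0],[0,10,0],[0,0,-50]):print(proj("side",b+d),proj("top",b+d))
E
```

```text
[306.94922456 185.16597432] [272.09141175 179.36261945]
[311.17161033 184.15920211] [272.21278763 174.66453212]
[305.43456448 182.10928808] [267.28695077 179.24804351]
[306.21212452 200.15342753] [272.23131505 184.23114875]
```

View pics/s6.png

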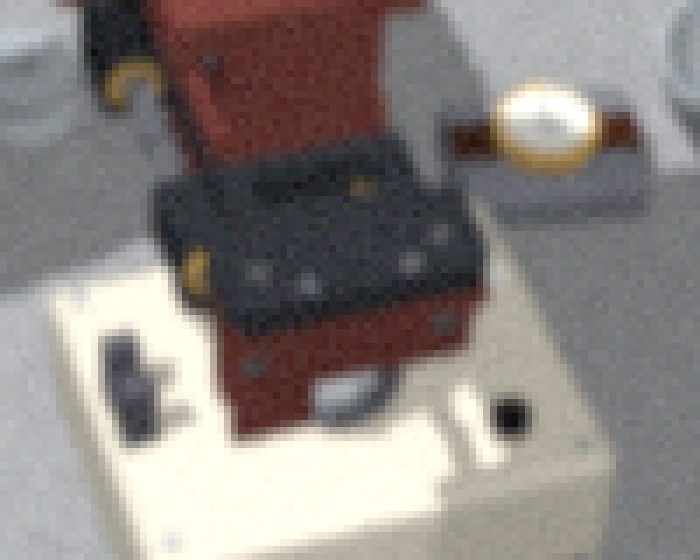

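Call:
{"fn": "move_arm", "kwargs": {"rows": [[57,75,0,0,0],[57,75,0,0,0],[57,75,0,0,0],[57,75,-10,0,0],[57,75,-45,0,0],[57,75,-70,0,0],[57,75,-76,0,0],[57,75,-76,0,0.3],[57,75,-76,0,0.4],[57,75,-76,0,0.4]]}}

```text
t: 13.6
ee_pos: [637.7, 95.4, 86.1]
orientation: [0.016, 1.58, -0.014]
ft_force: [-0.5, 1.1, 0.2]
width: 26.5
```

Call:
{"fn": "move_arm", "kwargs": {"rows": [[0,1,0,0,1],[0,1,0,0,1],[0,1,0,0,1],[0,1,0,0,1]]}}

```text
t: 14.1
ee_pos: [638.2, 97.6, 86.8]
orientation: [0.017, 1.579, -0.013]
ft_force: [-0.9, 5.6, 2.7]
width: 16.2
```

```bash
python3 - <<'E'
from h import *
from scipy.spatial.transform import Rotation as R
t=cv2.imread("pics/top0.png").astype(float)
b=t[...,2]-t[...,0]  # beige redness
b=cv2.GaussianBlur(b,(0,0),.7)
def edge_h(rows,lo,hi): # horizontal profile crossing
    P=[]
    for v in rows:
        p=b[v,lo:hi];th=(p.min()+p.max())/2
        k=np.where((p[:-1]-th)*(p[1:]-th)<0)[0]
        if len(k): k=k[0];P.append(onz("top",lo+k+(th-p[k])/(p[k+1]-p[k]),v,60)[:2])
    return np.array(P)
def edge_v(cols,lo,hi):
    P=[]
    for u in cols:
        p=b[lo:hi,u];th=(p.min()+p.max())/2
        k=np.where((p[:-1]-th)*(p[1:]-th)<0)[0]
        if len(k): k=k[0];P.append(onz("top",u,lo+k+(th-p[k])/(p[k+1]-p[k]),60)[:2])
    return np.array(P)
L=edge_h(range(156,214),238,250);Rr=edge_h(range(156,214),294,308);T=edge_v(range(268,296),144,156)
for n,P in(("L",L),("R",Rr),("T",T)):
    f=cv2.fitLine(P.astype(np.float32),cv2.DIST_HUBER,0,.01,.01).ravel();print(n,len(P),f, "ang",np.arctan2(f[1],f[0]))
# key rest dark
g=t.max(2);m=(g[205:222,258:284]<52).astype(np.uint8)
c=cv2.moments(m,True);u=258+c['m10']/c['m00'];v=205+c['m01']/c['m00'];print(c['m00'],u,v,onz("top",u,v,86))
o=ctrl.get_obs();M=R.from_rotvec(o["orientation"]).as_matrix();print(M.round(4),np.arctan2(M[1,1],M[0,1]),o["ft_force"],o["moment"],o['ee_pos'])
E
```

```text
L 58 [ 9.9983692e-01 -1.8059203e-02  6.4718835e+02  1.5987671e+02] ang -0.018060185
R 58 [ 9.9985397e-01 -1.7089810e-02  6.3977820e+02  3.1844563e+01] ang -0.017090641
T 28 [1.9381816e-02 9.9981213e-01 7.1580438e+02 7.0079765e+01] ang 1.5514133
12.0 270.4166666666667 216.08333333333334 [564.33176072  96.90919946  86.        ]
[[-0.0081  0.0192  0.9998]
 [ 0.0028  0.9998 -0.0192]
 [-1.      0.0027 -0.0082]] 1.5515889863661776 [-0.91108551  5.59131804  2.70379773] [0.85211261 0.11493748 0.02554333] [638.15156211  97.64517839  86.81083587]
```

Call:
{"fn": "move_arm", "kwargs": {"rows": [[0.2,0,0,-0.13,1],[0.4,-0.1,0,-0.26,1],[0.6,-0.2,0,-0.39,1],[0.7,-0.3,0,-0.52,1],[0.9,-0.4,0,-0.65,1],[1.0,-0.6,0,-0.78,1],[1.1,-0.8,0,-0.92,1],[1.2,-1.0,0,-1.05,1],[1.2,-1.3,0,-1.18,1],[1.2,-1.5,0,-1.31,1],[1.2,-1.8,0,-1.44,1],[1.2,-2.0,0,-1.57,1]]}}

```text
t: 15.6
ee_pos: [638.9, 94.9, 86.8]
orientation: [1.231, 1.202, -1.221]
ft_force: [-0.7, -4.3, 0.3]
width: 15.5
```

```bash
cat > st.py <<'E'
from h import *
from scipy.spatial.transform import Rotation as R
o=ctrl.get_obs();M=R.from_rotvec(o["orientation"]).as_matrix();print(o['t'],o['ee_pos'].round(2),"psi",np.arctan2(M[1,1],M[0,1]).round(4),"xax",M[:,0].round(4),"F",o["ft_force"].round(1),"M",o["moment"].round(2),"w",round(o['width'],2))
E
python3 st.py
```

```text
15.6 [638.92  94.89  86.81] psi -0.0221 xax [ 0.0019  0.0069 -1.    ] F [-0.7 -4.3  0.3] M [-0.61  0.34  0.06] w 15.48
```

Call:
{"fn": "move_arm", "kwargs": {"rows": [[0,0.6,0,0.004,1],[0,0.6,0,0.004,1],[0,0.6,0,0.004,1]]}}

```text
t: 15.98
ee_pos: [639.0, 94.9, 86.8]
orientation: [1.226, 1.205, -1.217]
ft_force: [0.3, -4.7, -0.7]
width: 15.6
```

```bash
python3 st.py
```

```text
15.975 [638.95  94.91  86.83] psi -0.016 xax [ 0.0018  0.0062 -1.    ] F [ 0.3 -4.7 -0.7] M [-0.97  0.09 -0.05] w 15.57
```

Call:
{"fn": "move_arm", "kwargs": {"rows": [[0,0,0,0,0.2],[0,0,0,0,0.2],[0,0,0,0,0],[0,0,30,0,0],[0,0,70,0,0],[-20,20,95,-0.15,-0.4],[-60,60,105,-0.3,-0.7],[-100,95,105,-0.5,-0.8],[-150,140,105,-0.7,-0.8],[-178,163,105,-0.9,-0.8],[-178,163,105,-1.05,-0.8],[-178,163,105,-1.21,-0.8]]}}

```text
t: 17.48
ee_pos: [460.3, 258.7, 192.1]
orientation: [2.043, 0.35, -2.029]
ft_force: [-0.1, -0.1, -0.4]
width: 78.8
```

```bash
python3 st.py; python3 snap.py top t7 160 145 310 285 5;python3 snap.py side s7 195 130 355 245 5
```

```text
17.475 [460.32 258.73 192.09] psi -1.2298 xax [ 6.7e-03  8.0e-04 -1.0e+00] F [-0.1 -0.1 -0.4] M [-0.06  0.15 -0.05] w 78.78
```

View pics/t7.png

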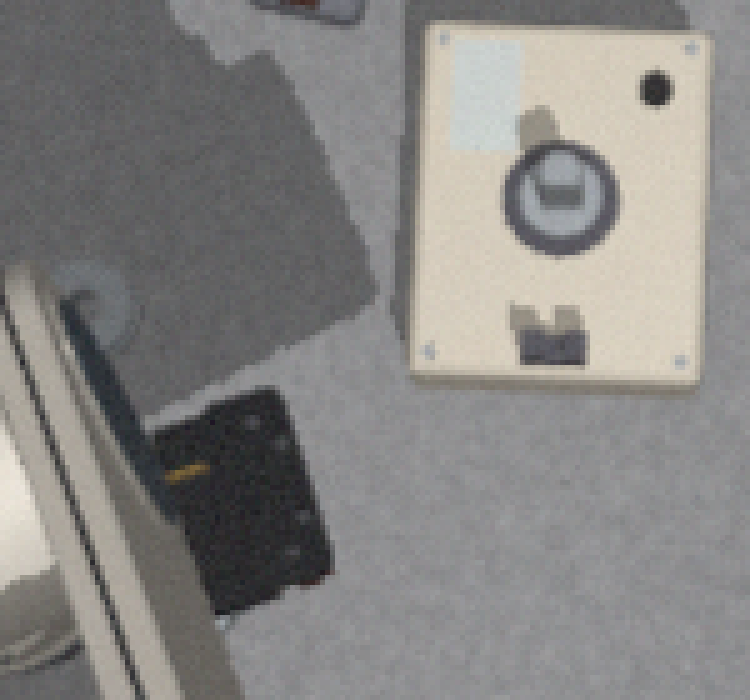

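View pics/s7.png

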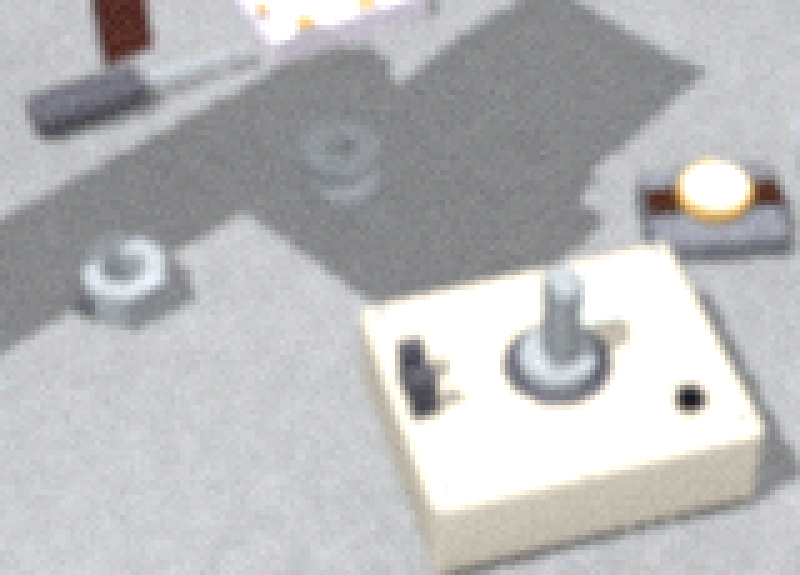

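Call:
{"fn": "move_arm", "kwargs": {"rows": [[0.7,-0.7,-60,0,-0.8],[0.7,-0.7,-110,0,-0.8],[0.7,-0.7,-150,0,-0.8],[0.7,-0.7,-175,0,-0.8],[0.7,-0.7,-185,0,-0.8],[0.7,-0.7,-187,0,-0.5],[0.7,-0.7,-187,0,-0.1],[0.7,-0.7,-187,0,0.1],[0.7,-0.7,-187,0,1],[0.7,-0.7,-187,0,1],[0.7,-0.7,-187,0,1]]}}

```text
t: 18.95
ee_pos: [462.0, 258.0, 5.9]
orientation: [2.043, 0.354, -2.026]
ft_force: [-0.8, -0.4, 7.3]
width: 46.0
```

```bash
python3 st.py;python3 snap.py side s8 195 130 355 245 5
```

```text
18.95 [461.99 258.01   5.89] psi -1.2262 xax [ 0.0079  0.0015 -1.    ] F [-0.8 -0.4  7.3] M [0.04 0.35 0.  ] w 45.99
```

View pics/s8.png

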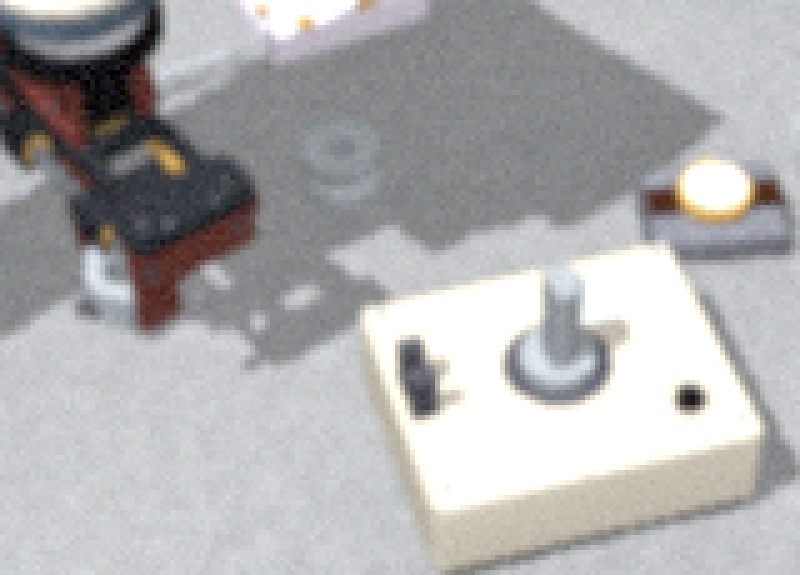

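Call:
{"fn": "move_arm", "kwargs": {"rows": [[0,0,20,0,1],[0,0,60,0,1],[0,0,115,0,1],[30,-30,160,-0.1,1],[70,-65,160,-0.2,1],[115,-105,160,-0.3,1],[150,-140,160,-0.36,1],[175,-162.4,160,-0.362,1],[175,-162.4,160,-0.362,1],[175,-162.4,160,-0.362,1]]}}

```text
t: 20.25
ee_pos: [636.0, 95.8, 165.4]
orientation: [-2.22, 0.021, 2.206]
ft_force: [-0.5, 0.7, -1.7]
width: 45.5
```

```bash
python3 st.py; python3 snap.py top t9 230 130 330 230 6;python3 snap.py side s9 235 90 365 245 5
```

```text
20.25 [636.    95.75 165.4 ] psi -1.5882 xax [ 0.0064 -0.0014 -1.    ] F [-0.5  0.7 -1.7] M [ 0.01  0.16 -0.03] w 45.54
```

View pics/t9.png

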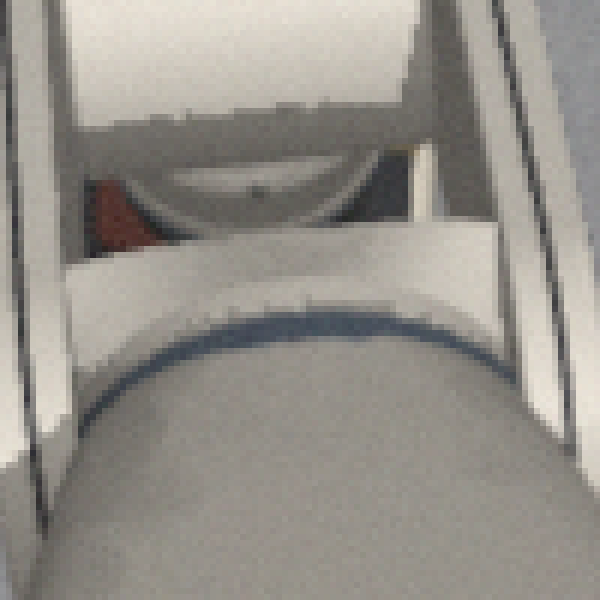

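View pics/s9.png

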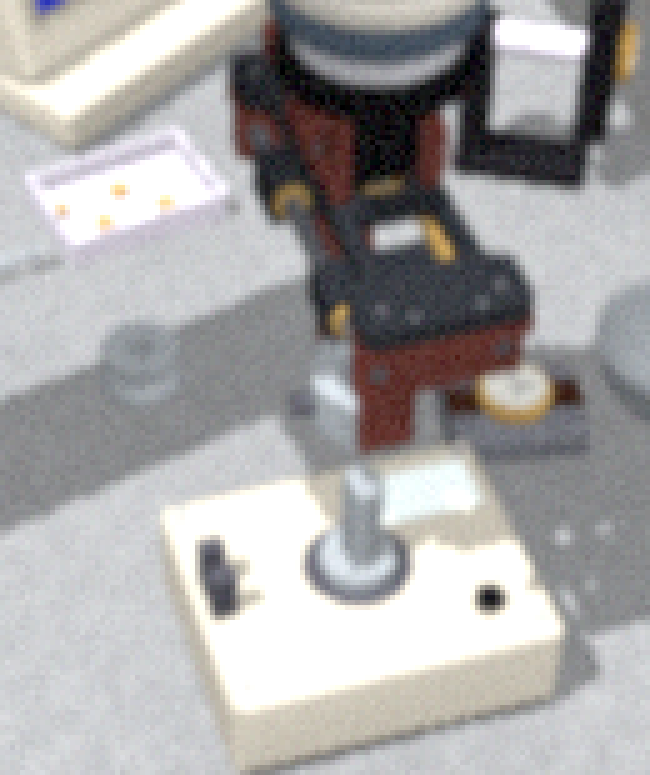

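```bash
python3 - <<'E'
from h import *
i=cv2.imread("pics/s9_raw.png");g=cv2.cvtColor(i,6)
print(g[158:182:2,292:330])
# predicted silhouette for c=0
from itertools import product
yaw=-.017;c0,s0=np.cos(yaw),np.sin(yaw)
pts=[]
for a in np.linspace(0,2*np.pi,180):pts.append((22*np.cos(a),22*np.sin(a)))
for x,y in product((-13,13),(-23,23)):pts.append((x,y))
for c in(-1,0,1):
  for z in (159.5,165,171,183.5):
    q=np.array([proj("side",(636+c*c0+x*c0-y*s0,95.75+c*s0+x*s0+y*c0,z)) for x,y in pts]);print(c,z,q[:,0].min().round(2),q[:,0].max().round(2),q[:,1].max().round(2))
E
```

```text
[[ 87  86  86  87  86  82  74  79  80  70  76  82  76  61  39  34  29  27
   28  25  30  27  33  26  32  30  31  35  40  36  36  38  34  39  37  43
   39  40]
 [ 86  90  86  86  85  86  86  91  97  93  99 101  94  72  51  45  41  39
   33  32  34  40  36  34  42  42  42  43  46  44  41  37  40  40  40  42
   38  42]
 [ 87  85  85  84  87  93  93  94  95  93  93  87  86  61  44  38  46  41
   44  42  42  37  43  41  43  40  39  41  40  38  38  31  37  40  38  40
   35  36]
 [ 88  91  86  85  86  97 103 108 108 109  97  85  80  58  45  41  41  48
   51  50  48  43  35  41  37  43  42  38  40  36  35  39  39  38  41  40
   44  42]
 [ 82  85  87  86  93 112 136 143 146 143 125 111  91  65  46  42  43  44
   45  47  43  37  37  35  37  34  38  45  39  43  38  37  44  44  47  54
   51  56]
 [ 80  74  73  76  79  95 116 136 143 149 148 143 127 102  65  43  43  45
   45  34  35  36  40  39  33  43  58  67  73  71  54  45  32  38  29  35
   38  43]
 [ 76  66  69  70  74  80  96 107 113 124 130 137 143 131  99  61  43  41
   42  45  38  32  36  32  36  51  69  84  85  78  69  50  35  23  26  2
[... 446 characters left out ...]
  88  87  84  71  62  58  63  70
   72  72]
 [123 114  99  91  86  88  90  85  88  90  95  97  98  88  71  50  47  42
   43  49  46  49  53  57  63  71  82  86  88  87  84  89  73  79  92  96
   89  76]
 [127 122 113 104  89  85  88  88  85  88  88  87  90  89  79  69  62  73
   75  77  75  85  83  94  95 101 104 107 107 112 116 118 118 110 107 107
  111  92]]
-1 159.5 296.37 316.87 180.27
-1 165 296.41 317.01 178.43
-1 171 296.45 317.15 176.39
-1 183.5 296.53 317.47 172.08
0 159.5 296.81 317.31 180.17
0 165 296.85 317.45 178.33
0 171 296.89 317.6 176.29
0 183.5 296.99 317.92 171.98
1 159.5 297.25 317.75 180.07
1 165 297.3 317.89 178.23
1 171 297.34 318.04 176.19
1 183.5 297.44 318.37 171.88
```

Call:
{"fn": "move_arm", "kwargs": {"rows": [[0.6,-0.1,-20,0,1],[0.6,-0.1,-33,0,1],[0.6,-0.1,-38,0,1],[0.6,-0.1,-42,0,1],[0.6,-0.1,-44,0,1],[0.6,-0.1,-46,0,1],[0.6,-0.1,-48,0,1]]}}

```text
t: 21.22
ee_pos: [637.2, 96.3, 118.1]
orientation: [-2.223, 0.019, 2.204]
ft_force: [1.5, -0.5, -0.1]
width: 46.0
```

```bash
python3 st.py
```

```text
21.225 [637.22  96.26 118.14] psi -1.5872 xax [ 0.0085 -0.0012 -1.    ] F [ 1.5 -0.5 -0.1] M [-0.09 -0.11 -0.  ] w 46.04
```

Call:
{"fn": "move_arm", "kwargs": {"rows": [[0,0,-5,0,1],[0,0,-10,0,1],[0,0,-15,0,1],[0,0,-20,0,1],[0,0,-25,0,1],[0,0,-30,0,1],[0,0,-34,0,1],[0,0,-37,0,1]]}}

```text
t: 22.22
ee_pos: [637.3, 96.2, 80.9]
orientation: [-2.223, 0.019, 2.204]
ft_force: [1.7, -0.4, 0.7]
width: 46.0
```

```bash
python3 st.py
```

```text
22.225 [637.32  96.24  80.94] psi -1.5872 xax [ 0.0087 -0.0012 -1.    ] F [ 1.7 -0.4  0.7] M [-0.04 -0.15  0.04] w 46.0
```

Call:
{"fn": "move_arm", "kwargs": {"rows": [[0,0,-3,0,1],[0,0,-5,0,1],[0,0,-6.5,0,1],[0,0,-7.5,0,1],[0,0,-7.5,0,1]]}}

```text
t: 22.85
ee_pos: [637.3, 96.3, 73.9]
orientation: [-2.224, 0.019, 2.204]
ft_force: [-0.3, -0.0, 4.4]
width: 45.9
```

```bash
python3 st.py
```

```text
22.85 [637.35  96.27  73.87] psi -1.5872 xax [ 0.0088 -0.0012 -1.    ] F [-0.3 -0.   4.4] M [-0.03  0.24 -0.01] w 45.87
```

Call:
{"fn": "move_arm", "kwargs": {"rows": [[0,0,-0.6,0,1],[0,0,-1.2,0,1],[0,0,-1.2,0,1],[0,0,-1.2,0,1],[0,0,-1.2,0,1]]}}

```text
t: 23.48
ee_pos: [637.4, 96.3, 73.9]
orientation: [-2.224, 0.019, 2.204]
ft_force: [-2.8, -0.8, 10.5]
width: 45.4
```

```bash
python3 st.py; python3 snap.py side s10 235 140 365 245 6;python3 snap.py top t10 160 80 500 285 2; python3 st.py
```

```text
23.475 [637.41  96.28  73.87] psi -1.5871 xax [ 0.0091 -0.0012 -1.    ] F [-2.8 -0.8 10.5] M [-0.12  0.61 -0.01] w 45.44
23.575 [637.39  96.26  73.85] psi -1.5872 xax [ 0.009  -0.0012 -1.    ] F [-2.3 -0.6  9.9] M [-0.11  0.71 -0.06] w 45.91
```

View pics/s10.png

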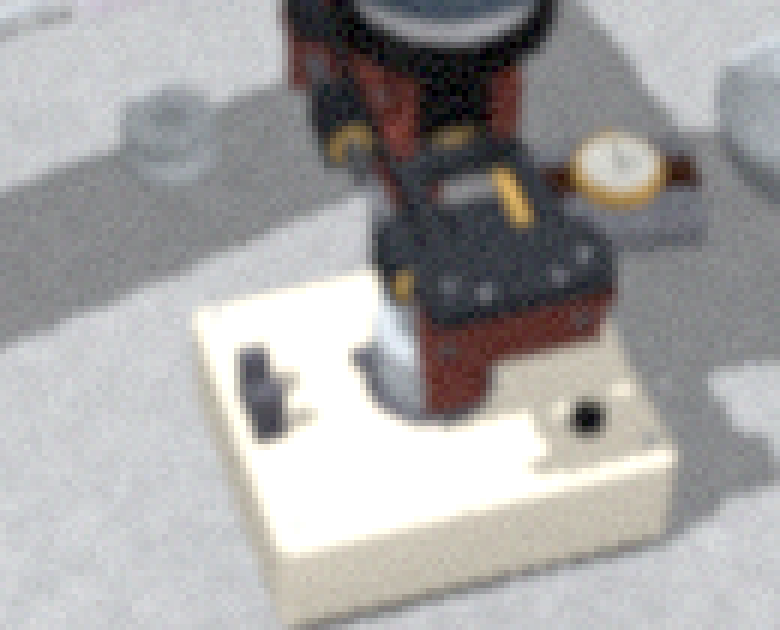

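View pics/t10.png

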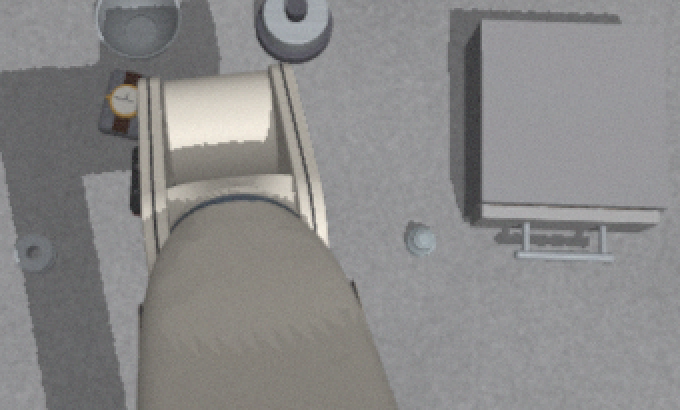

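```bash
python3 -c "
from workcell import ctrl
print(ctrl.close_job())"; python3 st.py
```

```text
the job is handed in; nothing more can be done
None
the job is handed in; nothing more can be done
```

The job is done and handed in at about 23.6 s of the 72 s allowed. One check on the drawer, described below, did not quite agree.

- **Old collar:** I lifted it off the spindle and set it flat on the drawer floor; both cameras confirmed this before I shut the drawer.
- **Drawer:** I pushed it by the handle until it stopped hard, at about 24 N. A second push at 16 N moved it no further. The handle had travelled about 126 mm, and the pictures show the drawer front against the cabinet to within 1–2 mm.
- **Disagreement on the drawer:** Working from the description that the cabinet covers the drawer from 57 mm past the drawer spot when it is open 130 mm, I would have expected about 12 mm more travel. I trusted the hard stop and the closed seam in the pictures.
- **Spindle:** The fingers closed to 16 mm, so they were on the flat. I turned the spindle about 1.57 rad until the jaws lined up with the key rest, within about 0.002 rad of the yaw measured from the lid. The top view then showed the flat facing the key rest.
- **New collar:** I gripped it on its spanner flats (46 mm) and it slid down the shaft with under 2 N of force. It landed on the shoulder at the height expected from the grip (TCP 73.9 mm).
- **At hand-in:** The gripper was still holding the collar and pressing down with about 10 N. The screw pointed at the key rest, within about 0.002 rad of the measured yaw. I saw nothing else on the bench disturbed in the last pictures, though the arm hid part of the view.

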